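# Load a drilled flange onto a studded welding turntable

### The job

Pick up the round drilled flange by its boss, lower it over the spigot in the middle of the welding turntable, and turn it there under light pressure until its four holes line up with the four studs and it slides down fully home, flush on the turntable's face. Never press or twist it hard against the studs or the face. Let go of it and leave the wrench, the spray can and the angle iron where they are.

Things in the scene. Friction and masses are not known exactly. Their poses are not given: they have to be found in the camera images.
- flange_mid (a point): Point on the axis of the loose aluminium flange, half-way up it: 25 mm above its underside, z up along the axis. On the 8 mm thick disc stands a round boss, 44 mm in diameter, its top closed and 50 mm above the underside. Grip the boss across its upper part (22 to 50 mm above the underside is solid).
- flange: The flange: disc 120 mm in diameter, 8 mm thick, about 0.45 kg, flat on the bench, boss up, any yaw, left or right of the middle. Origin: centre of the underside. Four 12 mm through holes 42.4 mm from the axis, at x = +-30, y = +-30 mm of this frame. A 26 mm bore, 22 mm deep, opens in the middle of the underside.
- turntable: Welding turntable fixed to the bench; origin: centre of its underside. Blue round base 176 mm wide, level round steel face 160 mm wide, 90 mm up. The face carries the studs and is braked (cannot be turned by hand). It was left at any angle, which NO frame gives: find it by eye, or by turning the flange lightly on the studs until it drops (90 degrees at most).
- face_center (a point): Centre of the turntable's face, z up. Here stands a spigot 24 mm in diameter, 21 mm high, its top 5 mm tapered to 16 mm. Round it, 42.4 mm from the axis and 90 degrees apart, four studs 10 mm in diameter, 12 mm high, their top 2 mm tapered to 7 mm. On the stud tops the flange's underside is 12 mm above the face; home, it lies on the face.
- wrench: Bystander: loose open-ended wrench about 180 mm long lying flat; origin on its shank, x along it.
- spray_can: Bystander: loose upright can 60 mm in diameter, 170 mm tall; origin at the centre of its underside.
- angle_iron: Bystander: loose piece of steel angle 120 mm long (y), 50 mm wide and 50 mm high, upright leg on the +x side; origin at the centre of its underside.
Mind the look-alikes: they are no part of the job. What is meant by the turntable is not green or purple, and is the larger of those in its own colour.

How it is judged:
By the outcome, as a careful person would: the job done as asked, in the order asked, and still so for the second after the job is handed in, with the robot touching nothing.
It also fails if it takes over 72 s, if anything falls off the work surface, if the arm or the gripper's body presses on something with over 40 N, if the wrist force passes 120 N, or if a joint passes its speed limit or range.

### The arm

A 7-joint arm with a two-finger parallel gripper is mounted at the origin on the work surface. World frame = base frame: x ahead of the robot, y to its left, z up, the work surface at z = 0. Lengths are in m, angles in rad, forces in N, time in s.
With the tool pointing down it reaches from about 0.4 to 0.9 m from the base axis. Payload 5.5 kg.
Tool frame: the origin (TCP) lies midway between the tips of the shut fingers; the grasp point (between the pads) lies 19 mm behind it (grip_point_offset is the distance from the TCP to the grasp point, in m); z points along the fingers, y is the direction in which the jaws open and shut (so a half turn about z gives the same grasp; the last joint's range is limited). The gripper opens to 85 mm and grips with 20 to 120 N. Pads are 22 mm wide; open, the fingers measure 114 mm over their backs; the gripper's body (76 mm by 85 mm) begins 54 mm behind the grasp point. The pads swing forward as they close: fully open they stand 13 mm farther back than shut.
Start: joints at [0.263, 0.501, -0.427, 1.55, 0.221, 1.138, -0.21], TCP at [0.65, 0, 0.204] pointing down, gripper open.
Joint ranges: [-2.88, 2.88], [-0.31, 2.03], [-1.54, 1.56], [0.2, 2.42], [-1.41, 4.55], [0.19, 2.02], [-2.57, 2.57]. Speed limits (rad/s): [2.57, 2.57, 3.14, 3.14, 3.14, 3.14, 3.14].

### API

Orientations are given as [roll, pitch, yaw] about the fixed x, y, z axes, in that order (R = Rz(yaw) Ry(pitch) Rx(roll)).
In Python, from workcell import goto, line_to, goto_joints, grip, pause, ik, snapshot, IKError, hand_in, get_time, get_qpos, get_joint_velocities, get_joint_torque, get_ee_pos, get_tcp_rot, get_contact_force, get_ft_torque, get_grip_width, grip_point_offset gives the robot as it stands. Calls block until the motion is done:
- goto(position, orientation): joint-space move of the TCP to a pose.
- line_to(position, speed=0.15, ori=None): straight line of the TCP; ori=None keeps the orientation; speed is the mean speed in m/s.
- goto_joints(angles): joint-space move.
- grip(opening): finger opening in m; the grip force is fixed at half the most; returns when the fingers have stopped.
- pause(seconds).
- ik(position, orientation): joint angles nearest the present ones, or None.
- snapshot(name): name is "scene" or "side" or "wrist"; returns a dict with "img" (420x560x3 uint8, blue, green, red), "camera_matrix" (3x3 intrinsics, pixels), "camera_from_world" (4x4, takes a point from world to camera coordinates); the wrist camera has in their place "hand_eye" (4x4, takes a point from camera to tool coordinates, whose origin is the TCP and whose axes are the flange's). Camera axes: x right, y up, looking along -z (the intrinsics and any distortion apply to the point x, -y, -z); pixel columns grow to the right and rows downward; lengths in m; the calibration is good to about 2 mm. The wrist camera is an equidistant fisheye: a pixel r from the principal point sees the ray r / f radians off the axis. A picture is of the moment at which its call begins: read the wrist's pose just before it. There is no depth.
A pose or a line that the arm cannot do raises IKError and nothing moves.
- hand_in(): hands the job in, once; it reports no verdict.
Readings, each from a call of its own:
- get_time(): time.
- get_qpos(): joint angles.
- get_joint_velocities(): joint speeds.
- get_joint_torque(): joint torques, N m.
- get_ee_pos(): TCP position.
- get_tcp_rot(): TCP orientation.
- get_contact_force(): force on the tool from outside, world axes, zero at the start.
- get_ft_torque(): the same for the moment, N m.
- get_grip_width(): finger opening in m.
Only numpy, scipy, OpenCV 4.12 (cv2) and the standard library are available. Lean on these libraries where they do the work, as an engineer would, in place of code of your own. Each camera call takes 0.05 s, during which the arm holds its last target.

## Working session

There is one attempt and no reset: what is moved stays moved. The work goes in short steps, each a Python script; the robot and the scene stay as the last script left them, time stands still between calls to the robot, and variables do not carry over. Pictures are saved under pics/ and viewed, and the job is handed in when it is done.

```bash
ls; mkdir -p pics; python3 - <<'E'
from workcell import *
import cv2
print(get_time(),get_ee_pos(),get_tcp_rot(),get_grip_width(),grip_point_offset,get_contact_force())
for n in("scene","side","wrist"):
    s=snapshot(n); cv2.imwrite(f"pics/{n}0.png",s["img"])
    for k in s:
        if k!="img": print(n,k,s[k])
E
```

```text
pics
0.0 [ 6.49223574e-01 -3.72006717e-05  2.03051576e-01] [-3.13959916e+00 -8.83064020e-05  1.57084435e+00] 0.08551303240614191 0.0187 [-0.26821026  0.34236805  0.2837315 ]
scene camera_matrix [[389.410383     0.         276.06487821]
 [  0.         389.410383   202.54100948]
 [  0.           0.           1.        ]]
scene camera_from_world [[ 0.38121313  0.92448573  0.00163461 -0.277124  ]
 [-0.53229651  0.21804697  0.81799507  0.21962519]
 [ 0.75586835 -0.31270057  0.5752229  -1.40241413]
 [ 0.          0.          0.          1.        ]]
side camera_matrix [[421.07852928   0.         280.7312408 ]
 [  0.         421.07852928 210.27738731]
 [  0.           0.           1.        ]]
side camera_from_world [[-0.99492325 -0.1005886  -0.00310657  0.53099041]
 [ 0.05665501 -0.58535426  0.80879577 -0.04560183]
 [-0.08317408  0.80451372  0.58808142 -0.98137649]
 [ 0.          0.          0.          1.        ]]
wrist camera_matrix [[325.1922621    0.         280.99426926]
 [  0.         325.1922621  210.8266639 ]
 [  0.           0.           1.        ]]
wrist hand_eye [[ 3.48534933e-04  9.64607051e-01  2.63691325e-01  6.68785375e-02]
 [ 9.99999387e-01 -6.13320188e-04  9.21828802e-04  7.87171661e-05]
 [ 1.05092978e-03  2.63690842e-01 -9.64606674e-01 -1.69242265e-01]
 [ 0.00000000e+00  0.00000000e+00  0.00000000e+00  1.00000000e+00]]
```

View pics/scene0.png

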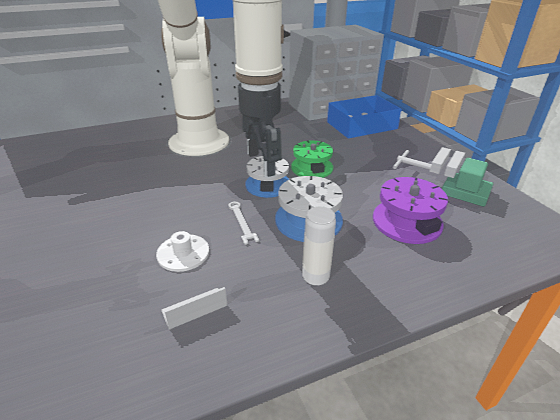

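View pics/side0.png

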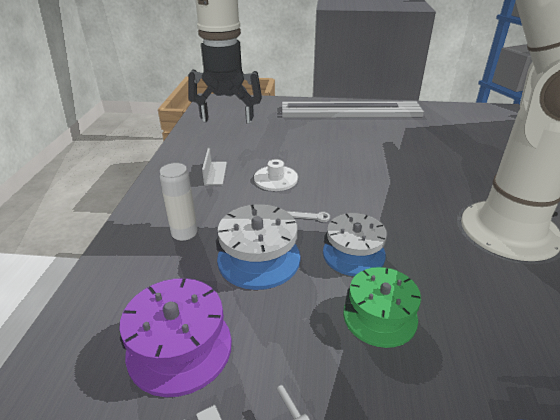

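View pics/wrist0.png

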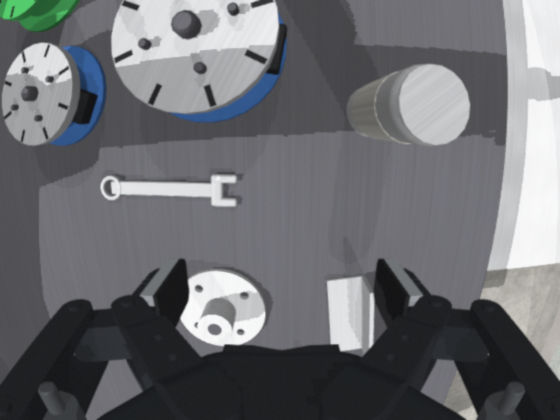

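The scene view shows the flange at about (183,250), and the larger blue turntable's face at about (310,192) with the can just in front of it. The side view has the flange boss at (276,165) and the spigot at (257,223). In the wrist view the boss is at (216,325), the spigot at (187,25) and the studs at about (145,43), (200,68) and (233,8). Next I'll cast rays from all the views.

```bash
cat > h.py <<'E'
from workcell import *
import numpy as np, cv2
from scipy.spatial.transform import Rotation as R
def ray_fixed(s,uv):
    K=s["camera_matrix"];T=np.linalg.inv(s["camera_from_world"])
    d=np.array([(uv[0]-K[0,2])/K[0,0],-(uv[1]-K[1,2])/K[1,1],-1.])
    d=T[:3,:3]@d; return T[:3,3],d/np.linalg.norm(d)
def ray_wrist(s,uv,p,rpy):
    K=s["camera_matrix"];H=s["hand_eye"]
    x=np.array([(uv[0]-K[0,2])/K[0,0],(uv[1]-K[1,2])/K[1,1]]);th=np.linalg.norm(x)
    x=x/th*np.sin(th) if th>0 else x
    d=np.array([x[0],-x[1],-np.cos(th)])
    Rw=R.from_euler('xyz',rpy).as_matrix()
    return Rw@H[:3,3]+p, Rw@H[:3,:3]@d
def onz(r,z):
    o,d=r; return o+d*(z-o[2])/d[2]
def tri(r1,r2):
    A=np.stack([r1[1],-r2[1]],1);t=np.linalg.lstsq(A,r2[0]-r1[0],rcond=None)[0]
    a=r1[0]+t[0]*r1[1];b=r2[0]+t[1]*r2[1];return (a+b)/2,np.linalg.norm(a-b)
def wshot(name=None):
    p,r=np.array(get_ee_pos()),np.array(get_tcp_rot());s=snapshot("wrist")
    if name: cv2.imwrite(f"pics/{name}.png",s["img"])
    return s,p,r
E
python3 - <<'E'
from h import *
np.set_printoptions(precision=4,suppress=True)
a=snapshot("scene");b=snapshot("side");w,p,r=wshot()
print("boss top",tri(ray_fixed(a,(181,237)),ray_fixed(b,(276,163))),onz(ray_wrist(w,(214,329),p,r),.05))
print("spig top",tri(ray_fixed(a,(310.5,186)),ray_fixed(b,(257,220))),onz(ray_wrist(w,(187,25),p,r),.111))
for uv in [(145,43),(200,68),(233,8)]: print(onz(ray_wrist(w,uv,p,r),.102))
print("can top",tri(ray_fixed(a,(320,214)),ray_fixed(b,(174,170))),onz(ray_wrist(w,(434,104),p,r),.17))
print("wrench",[onz(ray_fixed(a,u),.005) for u in [(235,205),(251,240)]])
print("angle",[onz(ray_fixed(a,u),.0) for u in [(167,325),(228,305)]])
E
```

```text
boss top (array([ 0.5647, -0.1705,  0.0494]), np.float64(0.003600944781037751)) [ 0.5674 -0.1713  0.05  ]
spig top (array([0.565 , 0.1584, 0.1073]), np.float64(0.0006659282822179279)) [0.572  0.1537 0.111 ]
[0.5306 0.1447 0.102 ]
[0.5816 0.1166 0.102 ]
[0.6091 0.1692 0.102 ]
can top (array([0.7482, 0.0843, 0.1685]), np.float64(0.00042845943142298876)) [0.7506 0.0847 0.17  ]
wrench [array([ 0.4326, -0.0009,  0.005 ]), array([ 0.5885, -0.0092,  0.005 ])]
angle [array([ 0.7588, -0.2414,  0.    ]), array([ 0.7565, -0.1181,  0.    ])]
```

```bash
python3 - <<'E'
from h import *
np.set_printoptions(precision=4,suppress=True)
o=[np.pi,0,np.pi/2]
goto([0.567,0.184,0.28],o); w,p,r=wshot("w_tt"); print(p,r,get_time())
print(get_contact_force())
goto([0.567,-0.139,0.20],o); w,p,r=wshot("w_fl"); print(p,r,get_time())
E
python3 - <<'E'
import cv2,numpy as np
a=cv2.imread('pics/w_tt.png')[60:360,130:430];b=cv2.imread('pics/w_fl.png')[60:360,130:430]
cv2.imwrite('pics/pair.png',cv2.resize(np.hstack([a,b]),(800,400),interpolation=cv2.INTER_CUBIC))
E
```

```text
[0.5678 0.1815 0.2793] [-3.1414  0.0019  1.5683] 1.2167
[-0.2636 -0.7775 -1.4571]
[ 0.5677 -0.1372  0.2003] [ 3.1407 -0.0011  1.5728] 2.525
```

View pics/pair.png

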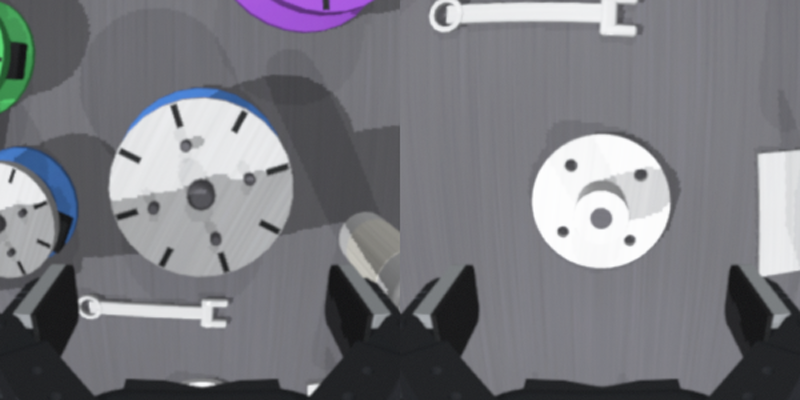

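The left crop shows the studs at about (186,145), (249,179), (153,208) and (215,239) with the spigot at (201,194). The right crop shows the holes at about (571,165), (640,174), (563,231) and (629,240) with the boss top at (600,217). I'll refine these with dark-blob centroids.

```bash
python3 - <<'E'
from h import *
np.set_printoptions(precision=4,suppress=True)
s=snapshot("wrist")
def blob(g,u,v,k=9):
    u0,v0=int(round(u)),int(round(v));w=g[v0-k:v0+k+1,u0-k:u0+k+1].astype(float)
    m=(w<(w.min()+np.median(w))/2).astype(np.uint8)
    n,l,st,c=cv2.connectedComponentsWithStats(m)
    i=1+np.argmin([np.hypot(*(c[j]-k)) -0.05*st[j,4] for j in range(1,n)])
    return np.array([u0-k,v0-k])+c[i],st[i,4]
sets=[("w_tt",[(186,145),(249,179),(153,208),(215,239)],0,(201,194),np.array([0.5678,0.1815,0.2793]),[-3.1414,.0019,1.5683],.101,.111),
("w_fl",[(571,165),(640,174),(563,231),(629,240)],400,(600,217),np.array([0.5677,-.1372,.2003]),[3.1407,-.0011,1.5728],.008,.05)]
for nm,pts,off,cen,p,r,z,zc in sets:
    g=cv2.cvtColor(cv2.imread(f"pics/{nm}.png"),cv2.COLOR_BGR2GRAY)
    P=[]
    for q in pts:
        c,a=blob(g,130+(q[0]-off)/1.3333,60+q[1]/1.3333); X=onz(ray_wrist(s,c,p,r),z);P.append(X[:2]);print(nm,c,a,X)
    P=np.array(P);c=P.mean(0);d=P-c
    print("centre",c,"rad",np.linalg.norm(d,axis=1),"ang%90",np.degrees(np.arctan2(d[:,1],d[:,0]))%90)
    print("cen blob",onz(ray_wrist(s,(130+(cen[0]-off)/1.3333,60+cen[1]/1.3333),p,r),zc))
    c,a=blob(g,130+(cen[0]-off)/1.3333,60+cen[1]/1.3333,14);print("cen",a,onz(ray_wrist(s,c,p,r),zc))
E
```

```text
w_tt [269.1875 168.6719] 64 [0.5548 0.2001 0.101 ]
w_tt [316.8235 194.1471] 68 [0.6068 0.1719 0.101 ]
w_tt [244.7606 215.3944] 71 [0.5269 0.1478 0.101 ]
w_tt [291.3382 238.4853] 68 [0.5791 0.1204 0.101 ]
centre [0.5669 0.1601] rad [0.0418 0.0416 0.0418 0.0415] ang%90 [16.8099 16.6046 17.0321 17.093 ]
cen blob [0.5672 0.1617 0.111 ]
cen 317 [0.5672 0.1612 0.111 ]
w_fl [257.8852 183.541 ] 61 [ 0.5415 -0.137   0.008 ]
w_fl [310.0154 190.6615] 65 [ 0.6006 -0.1451  0.008 ]
w_fl [251.6531 233.2041] 49 [ 0.5331 -0.1964  0.008 ]
w_fl [301.7292 239.625 ] 48 [ 0.5923 -0.2043  0.008 ]
centre [ 0.5669 -0.1707] rad [0.0422 0.0424 0.0424 0.0421] ang%90 [37.0638 37.1889 37.2697 37.1585]
cen blob [ 0.5667 -0.1702  0.05  ]
cen 203 [ 0.5671 -0.1709  0.05  ]
```

Both patterns check out: the bolt-circle radii come to 41.7 and 42.3 mm against a known 42.4. The centres are (0.567, 0.161) for the turntable and (0.567, −0.171) for the flange. Hole angle is 37.2° and stud angle 16.9° (mod 90°), so the flange needs turning by −20.3°. Now for the grasp.

```bash
python3 - <<'E'
from h import *
np.set_printoptions(precision=4,suppress=True)
y=np.pi/2+np.radians(10); o=[np.pi,0,y]
for d in (10,0,-5,-10,-15,-20,-30):
    for z in(.11,.2): print(d,ik([.567,.161,z],[np.pi,0,np.pi/2+np.radians(d)]))
goto([.567,-.171,.10],o); pause(.3); print(get_ee_pos(),get_tcp_rot(),get_contact_force())
line_to([.567,-.171,.017],speed=.08); pause(.2); print(get_ee_pos(),get_tcp_rot(),get_contact_force())
w,p,r=wshot("pre"); print(get_time())
E
```

```text
10 [ 0.0558  0.5159 -0.4934  1.7862  0.2994  0.9143 -0.3934]
10 [ 0.092   0.4132 -0.5348  1.71    0.2339  1.0823 -0.3419]
0 [ 0.0344  0.5103 -0.4645  1.787   0.2808  0.9101 -0.553 ]
0 [ 0.0686  0.4076 -0.5034  1.7108  0.2186  1.0792 -0.504 ]
-5 [ 0.0235  0.5076 -0.4499  1.7874  0.2715  0.9081 -0.6327]
-5 [ 0.0568  0.4049 -0.4876  1.7113  0.2111  1.0778 -0.5851]
-10 [ 0.0126  0.505  -0.4353  1.7878  0.2622  0.9061 -0.7125]
-10 [ 0.0449  0.4024 -0.4718  1.7117  0.2036  1.0763 -0.6663]
-15 [ 0.0016  0.5025 -0.4207  1.7881  0.2529  0.9043 -0.7923]
-15 [ 0.033   0.3999 -0.456   1.7121  0.1962  1.075  -0.7474]
-20 [-0.0098  0.5    -0.4054  1.7885  0.2433  0.9024 -0.8718]
-20 [ 0.0224  0.3978 -0.4421  1.7124  0.1897  1.0738 -0.8294]
-30 [-0.033   0.4953 -0.3747  1.7894  0.2242  0.8988 -1.0308]
-30 [ 0.0019  0.3939 -0.415   1.7132  0.1772  1.0717 -0.9937]
[ 0.5685 -0.1706  0.102 ] [3.1387 0.0015 1.7459] [ 0.0486 -0.222  -0.7563]
[ 0.5674 -0.1712  0.0175] [3.1408 0.0005 1.7453] [-0.4394 -0.6561  0.5714]
4.8167
```

View pics/pre.png

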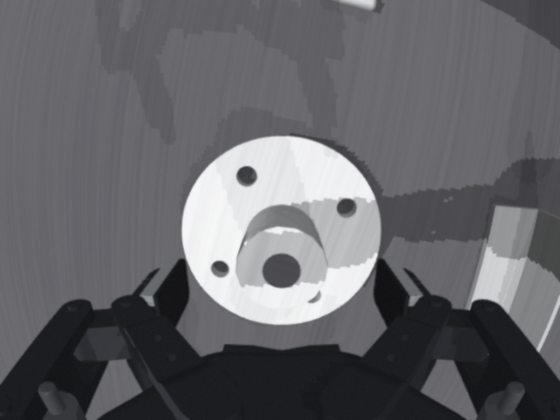

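The boss top, at (281,270), is centred between the open fingers at about 180 and 383. I'll close on it, lift, and check.

```bash
python3 - <<'E'
from h import *
np.set_printoptions(precision=4,suppress=True)
grip(.03); print("w",get_grip_width(),get_contact_force(),get_ft_torque())
line_to([.567,-.171,.03],speed=.05); pause(.3)
print("w",get_grip_width(),get_ee_pos(),get_tcp_rot(),get_contact_force(),get_ft_torque())
line_to([.567,-.171,.20],speed=.15); pause(.3)
w,p,r=wshot("held");print(p,r,get_grip_width(),get_contact_force(),get_time())
s=snapshot("side");cv2.imwrite("pics/side1.png",s["img"])
E
```

```text
w 0.03992984436046306 [-1.6426  1.3464  6.0095] [0.1161 0.206  0.0311]
w 0.03980008855571774 [ 0.5668 -0.171   0.0297] [-3.1411 -0.0003  1.7453] [ 0.1838 -0.0154 -3.8005] [0.0364 0.012  0.0192]
[ 0.5667 -0.1709  0.1994] [-3.1407 -0.0006  1.7455] 0.039983528222628954 [-0.6686  0.6974 -3.581 ] 7.6667
```

View pics/held.png

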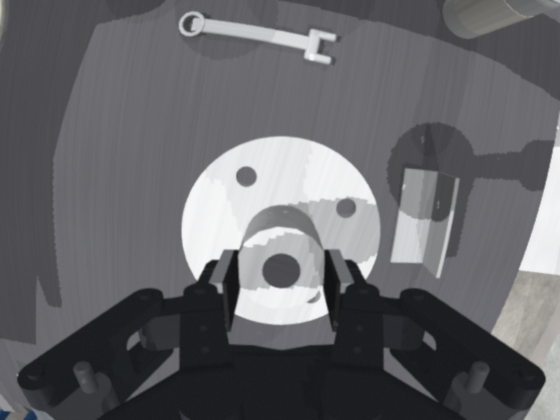

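View pics/side1.png

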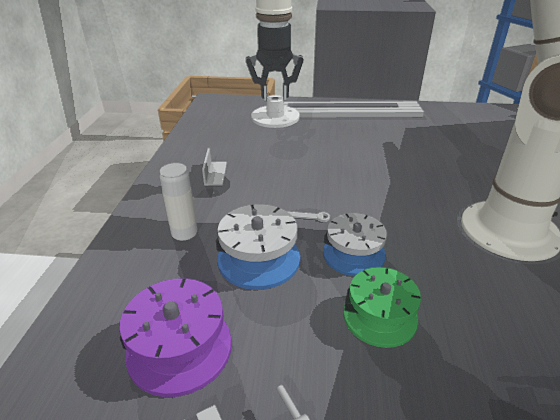

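```bash
python3 - <<'E'
from h import *
np.set_printoptions(precision=4,suppress=True)
w,p,r=snapshot("wrist"),np.array(get_ee_pos()),np.array(get_tcp_rot())
h=[onz(ray_wrist(w,u,p,r),p[2]-.009) for u in [(246,176.5),(346,208)]]; print(h,np.degrees(np.arctan2(*(h[1]-h[0])[1::-1]))+45, onz(ray_wrist(w,(281,270),p,r),p[2]+.033))
o=[np.pi,0,np.pi/2]
goto([.567,.161,.20],o); pause(.4); print(get_ee_pos(),get_tcp_rot(),get_contact_force())
line_to([.567,.161,.135],speed=.08);pause(.3)
F0=np.mean([ (pause(.02),get_contact_force())[1] for _ in range(10)],0);print("F0",F0,get_ft_torque(),get_ee_pos())
for n in("scene","side"):cv2.imwrite(f"pics/{n}2.png",snapshot(n)["img"])
np.save("F0.npy",F0)
print(get_time())
E
python3 -c "
import cv2,numpy as np
a=cv2.imread('pics/scene2.png')[130:270,220:400];b=cv2.imread('pics/side2.png')[150:290,170:350]
cv2.imwrite('pics/pair2.png',cv2.resize(np.hstack([a,b]),(800,311)))"
```

```text
[array([ 0.5412, -0.137 ,  0.1908]), array([ 0.6003, -0.1449,  0.1908])] 37.3572895201459 [ 0.5668 -0.1697  0.2328]
[0.5672 0.1604 0.2   ] [3.1415 0.     1.5699] [ 0.1217 -0.1965 -3.0355]
F0 [ 0.114   0.3854 -3.8654] [ 0.0078 -0.0718  0.062 ] [0.5671 0.161  0.1352]
10.9583
```

View pics/pair2.png

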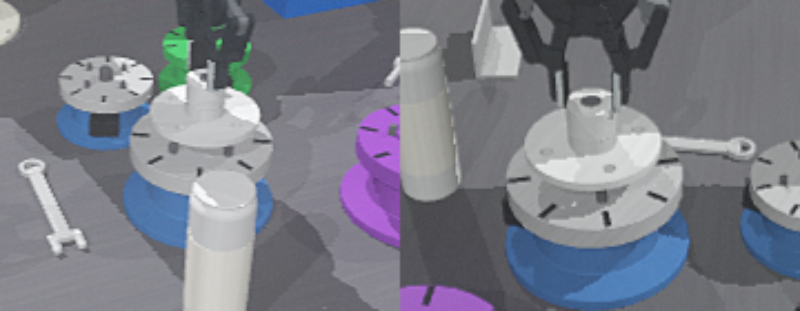

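The flange hangs centred and level over the face, with its underside about 118 mm up. The hole angle in the hand is unchanged. I'll lower it in small steps with a force guard, at about 10° from alignment.

```bash
python3 - <<'E'
from h import *
np.set_printoptions(precision=4,suppress=True)
F0=np.load("F0.npy")
def F(n=4): return np.mean([(pause(.01),get_contact_force())[1] for _ in range(n)],0)-F0
z=.135
while z>.1135:
    z-=.0015 if z>.1225 else .0005
    line_to([.567,.161,z],speed=.02); f=F()
    print(round(z,4),np.array(get_ee_pos()),f)
    if f[2]>4 or np.hypot(*f[:2])>6: break
print(get_ft_torque(),get_grip_width(),get_time())
E
```

```text
0.1335 [0.5669 0.161  0.1333] [-0.343  -0.135   0.2562]
0.132 [0.5669 0.1609 0.1319] [-0.1771 -0.07    0.2755]
0.1305 [0.5669 0.161  0.1304] [-0.0423 -0.4533  0.107 ]
0.129 [0.567  0.161  0.1289] [-0.1261 -0.7306  0.2332]
0.1275 [0.5669 0.161  0.1274] [-0.0973 -0.4322  0.3903]
0.126 [0.5669 0.161  0.1259] [ 0.2698 -0.02   -0.1367]
0.1245 [0.5671 0.1609 0.1245] [-0.1967 -0.7234  0.3181]
0.123 [0.5671 0.1607 0.1229] [ 0.7019 -1.2644  0.3023]
0.1215 [0.567  0.1608 0.1213] [ 0.7011 -1.6002 -0.5682]
0.121 [0.567 0.161 0.121] [ 0.1764 -1.5841  0.0295]
0.1205 [0.5671 0.1608 0.1206] [-0.1881 -2.4008  1.9315]
0.12 [0.5672 0.1605 0.1203] [-0.4234 -4.298   5.1516]
[-0.861   0.1036  0.0679] 0.03977998509204386 14.3583
```

Contact is at TCP z=0.120, so the flange is resting on the studs (underside about 102.5 mm). The spigot pushes it a little toward −y, so I'll centre it there and then turn lightly.

```bash
python3 - <<'E'
from h import *
np.set_printoptions(precision=4,suppress=True)
F0=np.load("F0.npy")
def F(n=4): return np.mean([(pause(.01),get_contact_force())[1] for _ in range(n)],0)-F0
x,y,z,yaw=.567,.161,.12,90.
def mv(): line_to([x,y,z],speed=.02,ori=[np.pi,0,np.radians(yaw)])
for i in range(4):
    f=F()
    print(x,y,f)
    if abs(f[1])<1.2: break
    y+=np.clip(f[1]*.0002,-.0006,.0006); mv()
while yaw>72:
    yaw-=1.; mv(); f=F(3); e=np.array(get_ee_pos())
    print(yaw,round(z,4),e,f,"Mz",round(get_ft_torque()[2],2))
    if np.hypot(*f[:2])>10 or f[2]>12 or abs(get_ft_torque()[2])>1.5: print("stop");break
    if f[2]<3: z-=.0004
    elif f[2]>7: z+=.0003
    x+=np.clip(f[0]*.00005,-.0002,.0002); y+=np.clip(f[1]*.00005,-.0002,.0002)
    if z<.1165: break
print(get_grip_width(),get_time(),x,y,z)
E
```

```text
0.567 0.161 [-0.8821 -4.0994  5.1601]
0.567 0.16040000000000001 [-0.5756 -3.6656  5.106 ]
0.567 0.15980000000000003 [-0.3947 -2.3033  4.3747]
0.567 0.1593393325122005 [ 0.0102 -0.9069  2.8667]
89.0 0.12 [0.5671 0.1597 0.12  ] [1.0701 0.0535 2.3161] Mz -0.06
88.0 0.1196 [0.5672 0.1598 0.1199] [0.074  0.219  3.6342] Mz -0.03
87.0 0.1196 [0.5673 0.1597 0.1198] [0.3874 0.5157 4.0125] Mz 0.04
86.0 0.1196 [0.5672 0.1596 0.1198] [0.6166 1.565  5.7032] Mz -0.01
85.0 0.1196 [0.5672 0.1595 0.1197] [0.76   1.187  5.8072] Mz 0.03
84.0 0.1196 [0.5671 0.1595 0.1196] [0.9011 1.0532 5.6017] Mz 0.04
83.0 0.1196 [0.567  0.1593 0.1194] [0.1069 0.6051 5.0664] Mz 0.03
82.0 0.1196 [0.5665 0.1587 0.1188] [ 0.0267 -0.3789  1.0677] Mz -0.0
81.0 0.1192 [0.5666 0.1593 0.1187] [-0.2316 -0.681   0.4956] Mz -0.01
80.0 0.1188 [0.567  0.1596 0.1187] [ 0.309  -0.926  -0.0997] Mz 0.01
79.0 0.1184 [0.5672 0.1595 0.1184] [ 0.1379 -0.2768 -0.0442] Mz 0.06
78.0 0.118 [0.5673 0.1594 0.1181] [-0.0121 -0.7971  0.757 ] Mz 0.04
77.0 0.1176 [0.5674 0.1594 0.1179] [-0.4537 -1.3547  3.3034] Mz 0.27
76.0 0.1176 [0.5674 0.1594 0.1179] [-0.68   -1.5568  4.6889] Mz 0.74
75.0 0.1176 [0.5674 0.1594 0.1179] [-0.4045 -2.1547  6.4088] Mz 1.22
74.0 0.1176 [0.5674 0.1595 0.1179] [-0.3988 -1.8801  7.2813] Mz 1.75
stop
0.03940688468706379 19.6417 0.5671303925716863 0.15919295890637 0.11760000000000001
```

It dropped onto the studs between 82° and 78°, and Mz rises past that because the hole edges meet the studs. I'll turn back to the middle and lower it home.

```bash
python3 - <<'E'
from h import *
np.set_printoptions(precision=4,suppress=True)
F0=np.load("F0.npy")
def F(n=4): return np.mean([(pause(.01),get_contact_force())[1] for _ in range(n)],0)-F0
x,y,z,yaw=.567,.1593,.1176,74.
def mv(): line_to([x,y,z],speed=.02,ori=[np.pi,0,np.radians(yaw)])
while yaw<79.5:
    yaw+=1; 
    if yaw>79.7: yaw=79.7
    mv(); f=F(3); print(yaw,f,"Mz",round(get_ft_torque()[2],2),np.array(get_ee_pos()))
yaw=79.6
while z>.104:
    z-=.0007; mv(); f=F(3);M=get_ft_torque(); print(round(z,4),round(yaw,2),np.array(get_ee_pos()),f,"Mz",round(M[2],2))
    if f[2]>7 or np.hypot(*f[:2])>10 or abs(M[2])>1: print("stop");break
    x+=np.clip(f[0]*.00008,-.0003,.0003); y+=np.clip(f[1]*.00008,-.0003,.0003)
    yaw+=np.clip(M[2]*1.0,-.4,.4) if abs(M[2])>.15 else 0
print(get_grip_width(),get_time(),x,y,z,yaw)
E
```

```text
75.0 [ 0.2409 -1.8275  7.9261] Mz 1.4 [0.5673 0.1595 0.1178]
76.0 [ 0.2108 -0.8814  8.7749] Mz 0.84 [0.5673 0.1594 0.1178]
77.0 [0.6936 0.2144 7.1502] Mz 0.38 [0.5673 0.1595 0.1176]
78.0 [1.8034 0.5695 3.1213] Mz 0.18 [0.5669 0.1594 0.1172]
79.0 [ 1.6696 -0.4139  0.8611] Mz 0.04 [0.5665 0.1588 0.117 ]
79.7 [ 0.1529 -0.5427 -0.1108] Mz -0.04 [0.5663 0.1588 0.1171]
0.1169 79.6 [0.5666 0.1592 0.1167] [ 0.3236 -0.2125  0.6374] Mz -0.01
0.1162 79.6 [0.5669 0.1593 0.1161] [-0.4146 -0.0929  0.5297] Mz 0.04
0.1155 79.6 [0.5669 0.1593 0.1154] [ 0.1458 -0.119   0.436 ] Mz -0.01
0.1148 79.6 [0.567  0.1592 0.1148] [ 0.0626 -0.4303  0.1346] Mz 0.02
0.1141 79.6 [0.567  0.1592 0.1141] [-0.2724 -0.7486 -0.3967] Mz -0.03
0.1134 79.6 [0.5669 0.1592 0.1134] [-0.2671 -0.6777  0.1097] Mz -0.05
0.1127 79.6 [0.5669 0.1591 0.1127] [-0.1763  0.1656  0.2518] Mz 0.01
0.112 79.6 [0.5669 0.1591 0.112 ] [-0.8358 -0.4863 -0.0545] Mz 0.02
0.1113 79.6 [0.5668 0.1591 0.1112] [ 0.1371 -0.232   0.0856] Mz 0.0
0.1106 79.6 [0.5669 0.1591 0.1105] [ 0.0566 -0.6302  0.0462] Mz 0.05
0.1099 79.6 [0.5669 0.159  0.1099] [-0.8538 -0.7088  0.0408] Mz 0.05
0.1092 79.6 [0.5668 0.159  0.1091] [ 0.3319 -0.2895 -0.1748] Mz -0.02
0.1085 79.6 [0.5668 0.1589 0.1084] [-0.5654 -0.3335  0.4465] Mz 0.0
0.1078 79.6 [0.5669 0.159  0.108 ] [-0.9497 -0.4957  1.9328] Mz 0.02
0.1071 79.6 [0.5668 0.159  0.1078] [-3.4157 -1.1873  9.2446] Mz 0.04
stop
0.039985675964464104 25.4167 0.566737797933229 0.15887668256731188 0.1070999999999999 79.6
```

The flange stopped at TCP z≈0.108, 12 mm below the stud-top contact, so it is home. I'll ease off the pressure, release, lift straight up, and look.

```bash
python3 - <<'E'
from h import *
np.set_printoptions(precision=4,suppress=True)
line_to([.5668,.1590,.1078],speed=.02); pause(.2); print(get_contact_force(),get_ee_pos())
grip(.085); pause(.2); print(get_grip_width(),get_contact_force())
line_to([.5668,.1590,.19],speed=.08)
r=get_tcp_rot(); a=r[2]
# shift so that the turntable is central in the wrist view (tool x towards target offset)
line_to([.5668+.03*np.cos(a),.159+.03*np.sin(a),.26],speed=.15); pause(.4)
w,p,r=wshot("w_end"); print(p,r,get_contact_force(),get_grip_width(),get_time())
for n in("scene","side"):cv2.imwrite(f"pics/{n}3.png",snapshot(n)["img"])
a=cv2.imread('pics/scene3.png')[130:270,220:400];b=cv2.imread('pics/side3.png')[150:290,170:350]
cv2.imwrite('pics/pair3.png',cv2.resize(np.hstack([a,b]),(800,311)))
E
```

```text
[-1.4727 -1.0385  1.7197] [0.5669 0.159  0.1078]
0.08497435281813646 [-0.1107  0.1698  0.3796]
[0.572  0.1882 0.2595] [-3.1409  0.0004  1.389 ] [ 0.397   0.1742 -0.1045] 0.08501355449223437 28.8667
```

View pics/w_end.png

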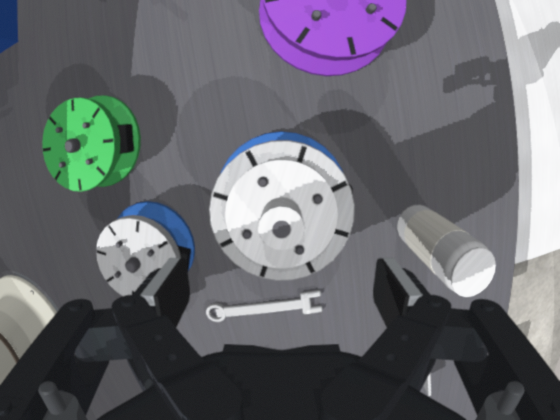

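View pics/pair3.png

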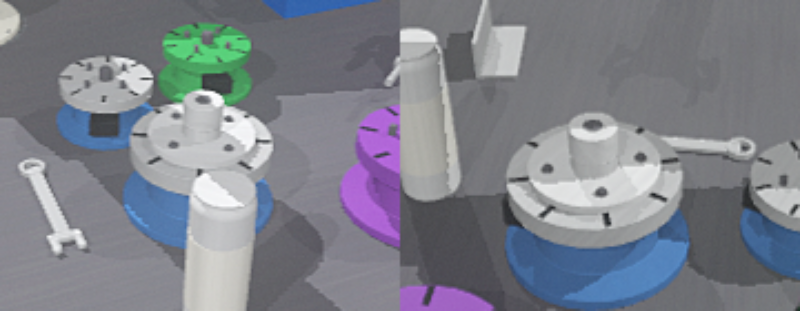

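View pics/scene3.png

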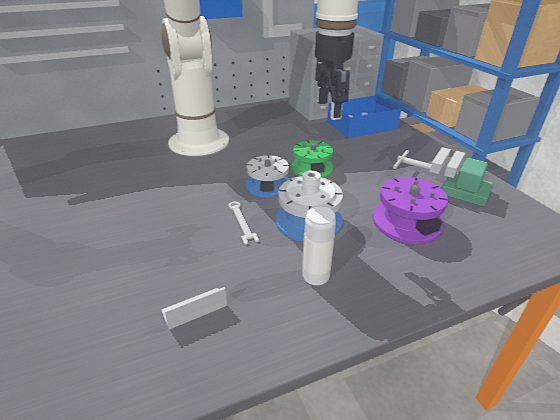

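The flange lies flat and concentric on the face, with a stud in each hole: wrist view (263,182), (317,199), (246,234) and (299,250). The wrench, can and angle iron are at the same pixels as before. One last check is the boss-top height, which should be 0.140 m.

```bash
python3 - <<'E'
from h import *
a=snapshot("scene");b=snapshot("side")
print(tri(ray_fixed(a,(311.5,174.5)),ray_fixed(b,(256.4,206))))
a0=cv2.imread("pics/scene0.png")
for n,(u0,u1,v0,v1) in dict(wrench=(225,262,200,246),can=(300,340,225,290),angle=(158,232,285,330)).items():
    print(n,np.abs(a0[v0:v1,u0:u1].astype(int)-a["img"][v0:v1,u0:u1]).mean())
hand_in(); print(get_time())
E
```

```text
(array([0.5653804 , 0.15853303, 0.14098713]), np.float64(0.0018204567539854392))
wrench 2.836858597728163
can 3.5867948717948717
angle 1.6853853853853853
the job is handed in; nothing more can be done
the job is handed in; nothing more can be done
```

The flange is fully home on the larger blue turntable, released, and the job is handed in. It took about 29 s of the 72 s allowed.

- **How it went:** I gripped the flange by its boss and lowered it over the spigot about 10° off alignment. It touched the stud tops with about 5 N. I turned it in 1° steps until it dropped, then lowered it to the face, released it and lifted clear.
- **Overshoot:** After it dropped onto the studs I turned about 4° too far before noticing. The twist against the studs reached 1.75 N·m with about 7 N of down-force, rising to about 9 N as I turned it back. That was the hardest twist of the job and more than I meant to apply.
- **Final seating:** Turned back to the middle, it slid down freely, with under 1 N and almost no twist. It met the face at about 9 N, which I eased to about 6 N before letting go.
- **Last checks:**
  - It came down 12 mm from the stud-top contact, as it should.
  - The boss top measured 141 mm high against 140 mm expected, within the 2 mm calibration.
  - All four holes show a stud, and the disc looks flush and centred.
  - The wrench, can and angle iron appear unmoved in the images.
- **Disagreement:** The wrist camera put the turntable centre about 1–2 mm further in y than contact showed. I corrected for this from the side force while lowering.

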